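Move a freshly glued pump plate to the curing rack with a spatula

TASK

The pump base plate on the gluing board has wet glue and must not be touched with the fingers. Take the spatula by its upright handle, ease its blade under the plate from the open side (the stop bar keeps the plate from running away), lift the plate clear of the board on the spatula and carry it level to the curing rack, laying it gently on the two rails, centred and square, by lowering the blade between them. Then draw the spatula out, leave it standing flat on its blade on the bench, clear of the rack, and knock nothing over.

Things in the scene. Friction and masses are not known exactly. Their poses are not given: they have to be found in the camera images.
- spatula: Lifting spatula standing on its blade on the bench, 0.22 kg. Steel blade 70 wide, 2 thick; at its rear stands a handle 14 thick (x), 60 wide (y), 84 high, steel, then black plastic from 28 up. Origin: on the blade's underside below the middle of the handle; x forward along the blade, z up. The blade runs from x = -7 to its straight front edge at x = +92 (85 ahead of the handle).
- spatula_grip (a point): Middle of the spatula's handle, 58 above the blade's underside: grip here, fingers before and behind the handle, closing along the spatula's x.
- plate: Aluminium pump plate flat on the gluing board, 100 (x) by 120 (y) by 8 thick, two round glue rings on top, 0.2 to 0.35 kg. Origin: centre of its underside, z up. The edges at x = -50 and +50 are bevelled underneath: the underside is flat to x = +-40, then rises 4 to the edge, so a blade pushed in along the board slides under. Side edges not bevelled.
- station: Gluing board, fixed, grey, 170 (x) by 130 (y). Origin: centre of its top face, 10 to 25 above the bench; z up. Along its far edge an aluminium stop bar, 14 high, its face at x = +71; the plate lies 3 to 25 short of it, nearly parallel. The open side, where the spatula enters moving along the board's +x, is the edge at x = -85.
- rack: Curing rack, fixed: two white rails 130 long (x), 20 wide, inner faces at y = -45 and +45. Origin: midway between the rails, level with their flat tops, 60 to 80 above the bench; z up. Between the rails it is open at the top and both ends to 54 below the tops. The plate (120 wide) spans both rails, its x along the rack's x; the spatula fits between, blade along +x.
- motor_a: Bystander: small pump motor standing on the bench, 27 diameter, 72 high, steel with white foot. Origin: centre of its underside.
- motor_b: Bystander: the same kind of motor, standing near the other. Origin: centre of its underside.
Not all that is in view belongs to the job. There is more than one size of the spatula; the one meant has the size given above.

How it is judged:
By the outcome, as a careful person would: the job done as asked, in the order asked, and still so for the second after the job is handed in, with the robot touching nothing.
It also fails if it takes over 72 s, if anything falls off the work surface, if the arm or the gripper's body presses on something with over 40 N, if the wrist force passes 120 N, or if a joint passes its speed limit or range.

ROBOT

A 6-joint arm with a two-finger parallel gripper is mounted at the origin on the work surface. World frame = base frame: x ahead of the robot, y to its left, z up, the work surface at z = 0. Lengths are in m, angles in degrees, forces in N, time in s.
With the tool pointing down it reaches from about 0.275 to 0.875 m from the base axis. Payload 12.5 kg.
Tool frame: the origin (TCP) lies midway between the tips of the shut fingers; the grasp point (between the pads) lies 19 mm behind it (grip_depth is the distance from the TCP to the grasp point, in m); z points along the fingers, y is the line along which they close (so a half turn about z gives the same grasp; the last joint's range is limited). The gripper opens to 85 mm and grips with 20 to 120 N. Pads are 22 mm wide; open, the fingers measure 114 mm over their backs; the gripper's body (76 mm by 85 mm) begins 54 mm behind the grasp point. The pads swing forward as they close: fully open they stand 13 mm farther back than shut.
Start: joints at [-80.478, 20.094, 94.641, -0, 65.266, -4.847], TCP at [0.137, -0.533, 0.231] pointing down, gripper open.
Joint ranges: [-157.81, 157.81], [-45, 120.19], [0.68, 151.7], [-89.99, 269.99], [4.06, 180], [-164.3, 164.3]. Speed limits (degrees/s): [127.2, 127.2, 159.86, 180, 180, 180].

INTERFACE

Orientations are given as a 3x3 rotation matrix whose columns are the frame's x, y, z axes.
In Python, from cell import read_state, snapshot, sign_off, grip_depth gives the robot as it stands. The module is installed in compiled form; this text tells all that it offers.
- The arm moves only by the tool arm_command, never from a script. Its argument "plan" is a list of rows, each a list of 7 numbers: the turn, a rotation vector about the tool's x, y, z in rad, then the shift along the tool's x, y, z in mm, then the opening, from 0 (shut) to 1 (fully open). A call has 1 to 20 rows; each row shifts and turns the commanded pose from where the row before left it, along the tool's axes as they then stand; what a row does not reach is not made up. A row lasts 1/12 s, in which the tool goes at most 41.7 mm and 7.16 degrees, less where a joint would pass 70% of its speed; a pose out of reach is approached as far as the arm can. A call with a gripper value outside its range is refused whole. The fingers move at their own pace and stop on an object; "grip_force" is the grip in N (left out, the last holds). Time passes only in rows, so rows that do not move let the fingers close. It gives the time, the measured TCP pose, the force, the opening and the grip force at its end, in the units of the state.
- read_state(): the state, without advancing time (a new reading comes with each control period).
- snapshot(name): name is "scene" or "top" or "wrist"; returns a dict with "pixels" (384x512x3 uint8, red, green, blue), "fov_y" (degrees; the focal length in pixels is half the picture's height over the tangent of half this angle, whatever the lens; pixels are square), "cx", "cy" (the principal point, pixels), "pose" (4x4, takes a point from camera to world coordinates). Camera axes: x right, y down, z forward; pixel columns grow to the right and rows downward; lengths in m; the calibration is good to about 2 mm. A picture is of the moment at which its call begins. There is no depth.
- sign_off(): hands the job in; it is judged then, once.
The state is a dict: "time_s": time; "qpos": joint angles; "dq": joint speeds; "joint_efforts": joint torques, N m; "position": TCP position; "tool_rot": TCP orientation; "force": force on the tool from outside, world axes, zero at the start; "ft_torque": the same for the moment, N m; "finger_gap": opening from 0.0 (shut) to 1.0 (fully open); "gripper_force": force on a finger pad.
Only numpy, scipy, OpenCV 4.12 (cv2) and the standard library are available. Lean on these libraries where they do the work, as an engineer would, in place of code of your own. Each camera call takes 0.05 s, during which the arm holds its last target. There are 200 camera calls.

## Working session

There is one attempt and no reset: what is moved stays moved. The work goes in short steps, Python scripts to look and compute and a tool call to move; the robot and the scene stay as the last step left them, time stands still between calls to the robot, and variables do not carry over. Pictures are saved under pics/ and viewed, at most 10 in all, crops included, and the job is handed in when it is done.

Besides the shell and the picture viewer there is one more tool, called after "Request:" as name([rows], argument=value, ...), one row to a line, values as JSON. arm_command: Moves the arm, as the interface text tells. Its arguments: {"type":"object","properties":{"plan":{"type":"array","items":{"type":"array","items":{"type":"number"}}},"grip_force":{"type":"number"}},"required":["plan"]}

```bash
mkdir -p pics; python3 - <<'E'
from cell import *
import cv2,numpy as np,pickle
s=read_state();print(s['time_s'],s['position'],s['tool_rot'],s['finger_gap'],s['force'],grip_depth)
for n in ['scene','top','wrist']:
    d=snapshot(n);pickle.dump(d,open(n+'.pkl','wb'))
    cv2.imwrite(f'pics/{n}0.png',cv2.cvtColor(d['pixels'],cv2.COLOR_RGB2BGR))
    print(n,d['fov_y'],d['cx'],d['cy'],np.round(d['pose'],3).tolist())
E
```

```text
0.0 [ 0.13647566 -0.53244577  0.23074314] [[ 9.68708192e-01  2.48202338e-01 -1.95775714e-04]
 [ 2.48202391e-01 -9.68707450e-01  1.20411548e-03]
 [ 1.09214883e-04 -1.21502853e-03 -9.99999256e-01]] 0.9972243784898512 [ 0.64575314 -0.26108026  0.11930392] 0.0187
scene 45.862017327935256 255.39245641451578 194.1606119920154 [[-0.745, 0.48, -0.463, 1.054], [0.667, 0.528, -0.526, 0.502], [-0.008, -0.701, -0.714, 0.746], [0.0, 0.0, 0.0, 1.0]]
top 47.9526144313972 257.40597657670725 195.88884547093681 [[-0.028, -0.996, 0.083, 0.532], [-1.0, 0.029, 0.009, -0.018], [-0.011, -0.083, -0.997, 0.983], [0.0, 0.0, 0.0, 1.0]]
wrist 64.5737838043906 261.406551950147 185.5827059212119 [[0.249, -0.92, -0.301, 0.214], [-0.968, -0.237, -0.078, -0.513], [-0.0, 0.311, -0.95, 0.373], [0.0, 0.0, 0.0, 1.0]]
```

View pics/scene0.png

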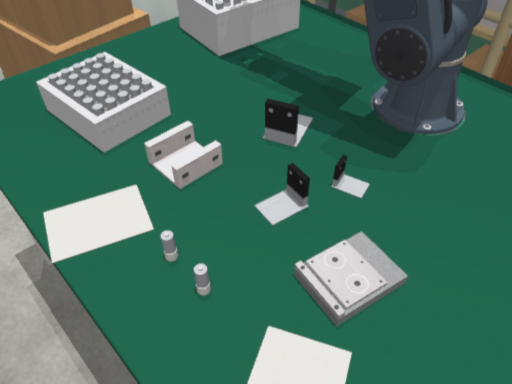

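View pics/top0.png

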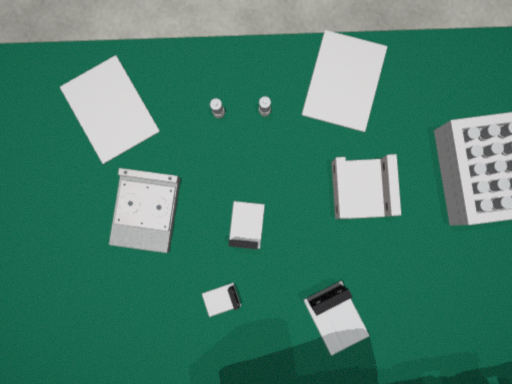

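The scene view shows three spatulas: small at (350,180), medium at (285,198) and large at (285,120). The plate and board are at (350,275), the rack at (185,155) and the motors at (170,247) and (203,280). In the top view, where up is +x and right is −y, the same things are at (222,300), (246,225), (335,315), (145,210), (366,188), (217,107) and (265,105).

```bash
cat > h.py <<'E'
import cv2,numpy as np,pickle
from cell import *
def load(n): return pickle.load(open(n+'.pkl','rb'))
def K(d): return 192/np.tan(np.radians(d['fov_y']/2))
def ray(d,px):
    px=np.atleast_2d(np.asarray(px,float))
    v=np.c_[(px[:,0]-d['cx'])/K(d),(px[:,1]-d['cy'])/K(d),np.ones(len(px))]@d['pose'][:3,:3].T
    return d['pose'][:3,3],v
def onz(d,px,z):
    o,v=ray(d,px); return o+v*((z-o[2])/v[:,2])[:,None]
def proj(d,P):
    c=(np.atleast_2d(P)-d['pose'][:3,3])@d['pose'][:3,:3]
    return np.c_[c[:,0]/c[:,2]*K(d)+d['cx'],c[:,1]/c[:,2]*K(d)+d['cy']]
def tri(obs):
    A=np.zeros((3,3));b=np.zeros(3)
    for d,px in obs:
        o,v=ray(d,px);v=v[0]/np.linalg.norm(v);M=np.eye(3)-np.outer(v,v);A+=M;b+=M@o
    return np.linalg.solve(A,b)
def snap(n,tag):
    d=snapshot(n);pickle.dump(d,open(tag+'.pkl','wb'))
    cv2.imwrite(f'pics/{tag}.png',cv2.cvtColor(d['pixels'],cv2.COLOR_RGB2BGR));return d
E
python3 - <<'E'
from h import *
for n in ['top']:
    d=load(n);im=d['pixels']
    hsv=cv2.cvtColor(im,cv2.COLOR_RGB2HSV)
    m=((hsv[...,1]<90)).astype(np.uint8)*255
    dark=(im.max(2)<40).astype(np.uint8)*255
    for nm,mm in(('light',m),('dark',dark)):
      for c in cv2.findContours(mm,cv2.RETR_EXTERNAL,cv2.CHAIN_APPROX_NONE)[0]:
        if 60<cv2.contourArea(c)<9000:
            r=cv2.minAreaRect(c);b=cv2.boxPoints(r)
            w=onz(d,b,0.)
            print(nm,np.round(r[0]),np.round(r[1],1),round(r[2],1),'world',np.round(onz(d,[r[0]],0)[0,:2],3),'sides mm',np.round(1e3*np.linalg.norm(w[1]-w[0])),np.round(1e3*np.linalg.norm(w[2]-w[1])))
E
```

```text
light [221. 300.] [26.6 33.8] 71.6 world [0.383 0.08 ] sides mm 76.0 59.0
light [337. 317.] [63.1 44.7] 63.4 world [ 0.338 -0.178] sides mm 100.0 138.0
light [246. 225.] [32.4 45.7] 6.0 world [0.55  0.018] sides mm 104.0 74.0
light [144. 210.] [62.3 78.7] 7.9 world [0.59  0.251] sides mm 180.0 144.0
light [366. 186.] [63.  66.9] 86.6 world [ 0.63  -0.258] sides mm 154.0 144.0
light [479. 170.] [107.6  79.2] 82.6 world [ 0.66  -0.516] sides mm 183.0 247.0
light [217. 108.] [20.2 12.2] 66.8 world [0.823 0.079] sides mm 28.0 48.0
light [264. 106.] [20. 12.] 90.0 world [ 0.824 -0.03 ] sides mm 28.0 47.0
light [109. 109.] [89.6 66.9] 60.3 world [0.828 0.332] sides mm 156.0 216.0
dark [328. 295.] [ 7.2 38.9] 63.4 world [ 0.387 -0.16 ] sides mm 87.0 16.0
```

Request:
arm_command([
  [0,0,-0.11,0,0,0,1],
  [0,0,-0.11,0,0,0,1],
  [0,0,-0.11,0,0,0,1],
  [0,0,-0.11,0,0,0,1],
  [0,0,-0.11,0,0,0,1],
  [0,0,-0.11,0,0,0,1],
  [0,0,-0.11,0,0,0,1],
  [0,0,-0.11,0,0,0,1],
  [0,0,-0.11,0,0,0,1],
  [0,0,-0.11,0,0,0,1],
  [0,0,-0.11,0,0,0,1],
  [0,0,-0.11,0,0,0,1],
])

```text
time_s: 1.15
position: [0.1365, -0.5326, 0.231]
tool_rot: [[-0.005, 1.0, -0.0], [1.0, 0.005, 0.001], [0.001, -0.0, -1.0]]
force: [-0.5, -0.4, 0.4]
finger_gap: 1.001
gripper_force: 0.0
```

Request:
arm_command([
  [0,0,0,28,19,-1,1],
  [0,0,0,28,19,-1,1],
  [0,0,0,28,19,-1,1],
  [0,0,0,28,19,-1,1],
  [0,0,0,28,19,-1,1],
  [0,0,0,28,19,-1,1],
  [0,0,0,28,19,-1,1],
  [0,0,0,28,19,-1,1],
  [0,0,0,28,19,-1,1],
  [0,0,0,28,19,-1,1],
  [0,0,0,28,19,-1,1],
  [0,0,0,28,19,-1,1],
  [0,0,0,28,19,-1,1],
  [0,0,0,28,19,-1,1],
  [0,0,0,28,19,-1,1],
  [0,0,0,28,19,-1,1],
  [0,0,0,28,19,-1,1],
  [0,0,0,28,19,-1,1],
  [0,0,0,28,19,-1,1],
  [0,0,0,0,0,0,1],
])

```text
time_s: 2.82
position: [0.4996, 0.0029, 0.2502]
tool_rot: [[-0.003, 1.0, 0.001], [1.0, 0.003, 0.001], [0.001, 0.001, -1.0]]
force: [0.9, 0.4, -0.4]
finger_gap: 0.997
gripper_force: 0.0
```

```bash
python3 - <<'E'
from h import *
s=read_state();print(s['time_s'],s['position'],s['tool_rot'].round(4).tolist(),s['qpos'])
d=snap('wrist','w1');print(d['pose'].round(3).tolist())
E
```

```text
2.8167 [0.49962502 0.00294308 0.25024957] [[-0.003, 1.0, 0.001], [1.0, 0.003, 0.0009], [0.0009, 0.001, -1.0]] [-5.03358662e+00  1.36330804e+01  1.00646828e+02  6.37780908e-02
  6.56677868e+01 -5.23450243e+00]
[[1.0, 0.004, 0.003, 0.499], [0.004, -0.95, -0.311, 0.083], [0.001, 0.311, -0.95, 0.392], [0.0, 0.0, 0.0, 1.0]]
```

View pics/w1.png

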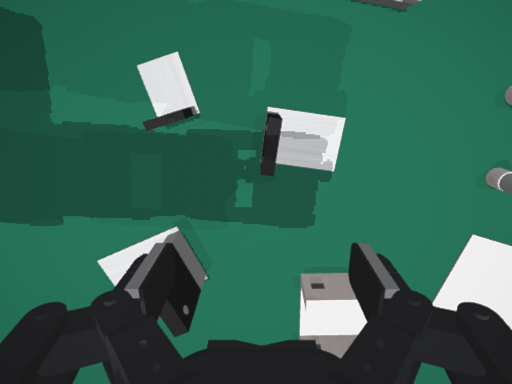

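The wrist view shows the chosen spatula with its black handle at about (272,145) and its blade front edge from (345,118) to (335,171), pointing +x. The fingers and the other two spatulas are clear of it. Next I go over the board, then the rack.

Request:
arm_command([
  [0,0,0,30,10,0,1],
  [0,0,0,30,10,0,1],
  [0,0,0,30,10,0,1],
  [0,0,0,30,10,0,1],
  [0,0,0,30,10,0,1],
  [0,0,0,30,10,0,1],
  [0,0,0,0,0,0,1],
  [0,0,0,0,0,0,1],
])

```text
time_s: 3.53
position: [0.5573, 0.1793, 0.2498]
tool_rot: [[-0.001, 1.0, -0.001], [1.0, 0.001, -0.0], [-0.0, -0.001, -1.0]]
force: [0.2, -0.5, 0.2]
finger_gap: 0.999
gripper_force: 0.0
```

```bash
python3 - <<'E'
from h import *
snap('wrist','w2')
E
```

Request:
arm_command([
  [0,0,0,20,10,0,1],
  [0,0,0,20,10,0,1],
  [0,0,0,20,0,0,1],
  [0,0,0,20,0,0,1],
  [0,0,0,0,0,0,1],
  [0,0,0,0,0,0,1],
])

```text
time_s: 4.08
position: [0.5774, 0.2582, 0.2502]
tool_rot: [[0.0, 1.0, -0.0], [1.0, -0.0, -0.0], [-0.0, -0.0, -1.0]]
force: [0.5, -0.7, 0.0]
finger_gap: 0.997
gripper_force: 0.0
```

```bash
python3 - <<'E'
from h import *
snap('wrist','w3');print(read_state()['position'])
a=[load('w2')['pixels'],load('w3')['pixels']]
cv2.imwrite('pics/w23.png',cv2.cvtColor(np.vstack([np.hstack([a[0][:290],]),a[1][:290]]),cv2.COLOR_RGB2BGR))
E
```

```text
[0.5774492  0.25767274 0.2502814 ]
```

View pics/w23.png

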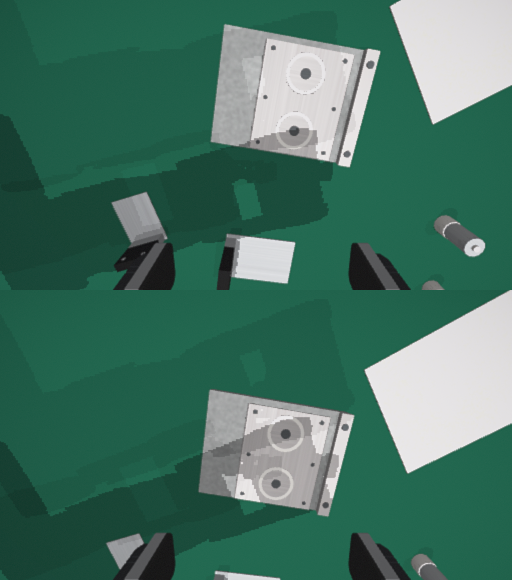

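Both views (w2 above, w3 below) show the whole board with the plate and stop bar. In w2 the board's open edge runs from (226,26) to (212,141), the plate spans about (268,38) to (335,162), and the bar runs from (378,50) to (350,165).

Request:
arm_command([
  [0,0,0,-30,3,0,1],
  [0,0,0,-30,3,0,1],
  [0,0,0,-30,3,0,1],
  [0,0,0,-30,3,0,1],
  [0,0,0,-30,3,0,1],
  [0,0,0,-30,3,0,1],
  [0,0,0,-30,3,0,1],
  [0,0,0,-30,3,0,1],
  [0,0,0,-30,3,0,1],
  [0,0,0,-30,3,0,1],
  [0,0,0,-30,3,0,1],
  [0,0,0,-30,3,0,1],
  [0,0,0,-30,3,0,1],
  [0,0,0,-30,3,0,1],
  [0,0,0,-30,3,0,1],
  [0,0,0,-30,3,0,1],
  [0,0,0,-30,3,0,1],
  [0,0,0,0,0,0,1],
  [0,0,0,0,0,0,1],
])

```text
time_s: 5.72
position: [0.6271, -0.2535, 0.25]
tool_rot: [[0.004, 1.0, -0.001], [1.0, -0.004, 0.0], [0.0, -0.001, -1.0]]
force: [-0.3, 1.7, 0.2]
finger_gap: 1.0
gripper_force: 0.0
```

```bash
python3 - <<'E'
from h import *
snap('wrist','w4')
E
```

Request:
arm_command([
  [0,0,0,-30,0,0,1],
  [0,0,0,-30,0,0,1],
  [0,0,0,-20,0,0,1],
  [0,0,0,0,0,0,1],
  [0,0,0,0,0,0,1],
])

```text
time_s: 6.18
position: [0.628, -0.3309, 0.2502]
tool_rot: [[0.001, 1.0, -0.0], [1.0, -0.001, 0.0], [0.0, -0.0, -1.0]]
force: [-0.8, 0.7, -0.1]
finger_gap: 0.996
gripper_force: 0.0
```

```bash
python3 - <<'E'
from h import *
snap('wrist','w5');print(read_state()['position'],read_state()['qpos'])
a=[load('w4')['pixels'],load('w5')['pixels']]
cv2.imwrite('pics/w45.png',cv2.cvtColor(np.vstack([np.hstack([a[0][:290],]),a[1][:290]]),cv2.COLOR_RGB2BGR))
E
```

```text
[ 0.62824226 -0.33002022  0.25030906] [-3.14761611e+01  3.65007432e+01  6.60970310e+01  1.60801356e-02
  7.74295419e+01 -3.14853934e+01]
```

View pics/w45.png

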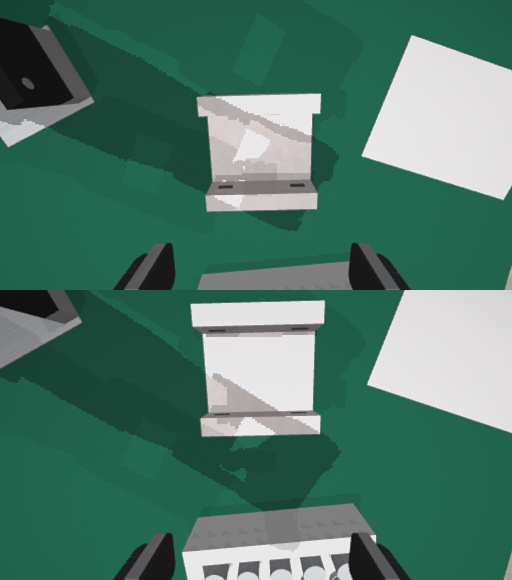

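Both views (w4 above, w5 below) show the rack. In w4 the upper rail runs from (198,97) to (321,94) and the lower rail's outer edge from (207,211) to (317,208). In w5 these become (191,305–290) to (325,300–290) and (201,436–290) to (320,433–290).

```bash
python3 - <<'E'
from h import *
def polys(n,eps=2.5):
    d=load(n);im=d['pixels'];hsv=cv2.cvtColor(im,cv2.COLOR_RGB2HSV)
    m=(hsv[...,1]<95).astype(np.uint8)*255; m[290:]=0
    if n in('w2','w3'):m[233:,:200]=0
    for c in cv2.findContours(m,cv2.RETR_EXTERNAL,cv2.CHAIN_APPROX_NONE)[0]:
        if 400<cv2.contourArea(c)<20000:
            print(n,cv2.contourArea(c),cv2.approxPolyDP(c,eps,True)[:,0].tolist())
for n in ['w1','w2','w3','w4','w5']: polys(n)
E
```

```text
w1 2624.5 [[409, 288], [389, 261], [376, 254], [367, 243], [352, 244], [347, 273], [301, 273], [300, 289]]
w1 2850.0 [[439, 289], [511, 289], [511, 245], [472, 234]]
w1 4537.5 [[207, 276], [177, 226], [97, 260], [114, 289], [201, 289]]
w1 491.0 [[489, 170], [485, 177], [487, 184], [511, 193], [511, 171], [499, 167]]
w1 4349.5 [[267, 107], [261, 174], [272, 175], [275, 163], [334, 170], [344, 117]]
w1 2902.0 [[177, 51], [137, 65], [157, 116], [143, 122], [146, 130], [199, 113]]
w2 1819.0 [[352, 244], [349, 278], [353, 289], [409, 289], [388, 260], [376, 254], [367, 243]]
w2 3082.5 [[226, 234], [217, 289], [228, 289], [230, 276], [287, 283], [293, 241]]
w2 1041.5 [[435, 220], [435, 229], [468, 256], [476, 256], [483, 251], [485, 243], [459, 222], [446, 215]]
w2 1418.0 [[146, 191], [111, 202], [125, 232], [165, 232]]
w2 17599.0 [[224, 24], [210, 141], [349, 167], [380, 51]]
w2 11039.0 [[389, 6], [432, 124], [511, 85], [511, 0], [399, 0]]
w3 527.5 [[412, 268], [413, 278], [423, 289], [447, 289], [426, 265], [417, 264]]
w3 1821.0 [[352, 244], [349, 278], [353, 289], [409, 289], [389, 261]
[... 417 characters left out ...]
7, 117], [212, 180], [205, 195], [207, 211], [317, 208], [317, 192], [310, 179], [312, 114], [320, 113]]
w4 16927.5 [[410, 35], [361, 156], [502, 200], [511, 186], [511, 70]]
w4 7816.0 [[0, 18], [0, 137], [8, 147], [94, 100], [48, 25], [38, 28]]
w5 1819.5 [[171, 245], [155, 243], [147, 254], [133, 262], [114, 289], [169, 289], [174, 275]]
w5 13419.0 [[409, 288], [389, 261], [375, 252], [376, 245], [353, 213], [198, 227], [181, 262], [187, 289]]
w5 15467.5 [[324, 10], [190, 14], [191, 35], [202, 43], [208, 122], [199, 129], [202, 147], [320, 143], [320, 125], [313, 120], [315, 40], [324, 32]]
w5 15424.0 [[403, 0], [366, 94], [511, 143], [511, 0]]
w5 4264.5 [[0, 78], [82, 33], [64, 0], [0, 0]]
```

```bash
python3 - <<'E'
from h import *
a=load('w2')['pixels'][10:180,200:390];b=load('w1')['pixels'][95:185,250:355]
a=cv2.resize(a,None,fx=3.3,fy=3.3,interpolation=cv2.INTER_NEAREST);print(a.shape)
cv2.imwrite('pics/zb.png',cv2.cvtColor(a,cv2.COLOR_RGB2BGR))
R4=[[196,97],[320,93],[317,208],[207,211]];R5=[[190,14],[324,10],[320,143],[202,147]]
w4,w5=load('w4'),load('w5')
P=np.array([tri([(w4,p),(w5,q)]) for p,q in zip(R4,R5)]);print('rack',P.round(4).tolist(),P.mean(0).round(4))
t=load('top')
w1,w2,w3=load('w1'),load('w2'),load('w3')
for nm,p,q in [('blade fl',[344,117],[293,241]),('blade fr',[334,170],[287,283])]: print(nm,tri([(w1,p),(w2,q)]).round(4))
for nm,p,q in [('bd nl',[224,24],[210,99]),('bd nr',[210,141],[198,201]),('bar fl',[380,51],[354,125]),('bar fr',[349,167],[327,226])]: print(nm,tri([(w2,p),(w3,q)]).round(4))
for n in('w1','w2'):
    d=load(n);im=d['pixels'];m=(im.max(2)<45).astype(np.uint8)*255;m[:90]=0
    for c in cv2.findContours(m,cv2.RETR_EXTERNAL,cv2.CHAIN_APPROX_NONE)[0]:
        x,y,w,h=cv2.boundingRect(c)
        if cv2.contourArea(c)>150 and y+h<300: print(n,cv2.contourArea(c),cv2.approxPolyDP(c,1.5,True)[:,0].tolist())
E
```

```text
(561, 627, 3)
rack [[0.5586, -0.1845, 0.0594], [0.6889, -0.1808, 0.0585], [0.6926, -0.3106, 0.0596], [0.5617, -0.3159, 0.0555]] [ 0.6255 -0.2479  0.0582]
blade fl [6.037e-01 4.640e-02 2.000e-04]
blade fr [ 0.5963 -0.0223  0.0035]
bd nl [0.5163 0.3233 0.0199]
bd nr [0.4943 0.1946 0.0202]
bar fl [0.6846 0.2951 0.0358]
bar fr [0.6623 0.1668 0.0373]
w1 489.0 [[265, 131], [262, 150], [264, 161], [261, 164], [261, 173], [272, 175], [278, 135], [267, 135]]
```

View pics/zb.png

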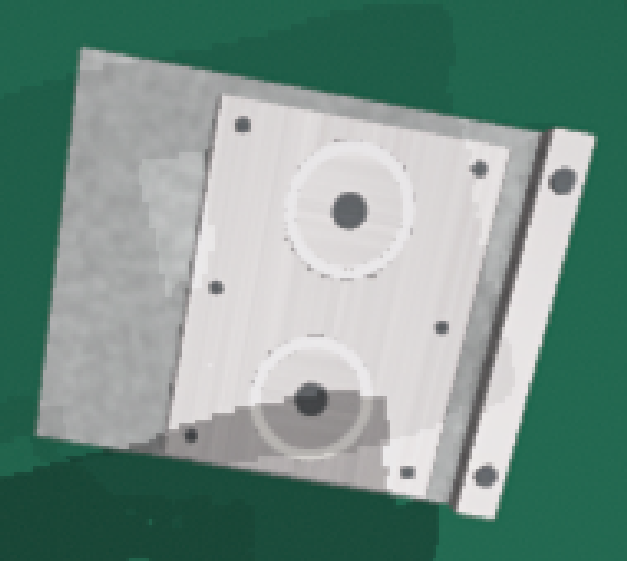

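The zoom shows the plate clearly: corners (crop) (220,95), (508,148), (432,500) and (168,450), with six screws and two glue rings. The gap to the bar is small, and the plate is nearly parallel to it.

```bash
python3 - <<'E'
from h import *
w1,w2,w3,t,sc=[load(n) for n in('w1','w2','w3','top','scene')]
zz=np.array([[242,124],[479,169],[216,288],[441,328],[191,436],[407,472],[349,210],[311,398]])/3.3+[200-.35,10-.35]
def cen(d,p,r=5):
    g=cv2.cvtColor(d['pixels'],cv2.COLOR_RGB2GRAY).astype(float)
    x0,y0=np.round(p).astype(int);w=g[y0-r:y0+r+1,x0-r:x0+r+1]
    m=np.clip(np.median(w)-15-w,0,None);m[m<10]=0
    Y,X=np.mgrid[y0-r:y0+r+1,x0-r:x0+r+1];return np.array([(X*m).sum(),(Y*m).sum()])/m.sum()
P=[];
for i,p in enumerate(zz):
    r=4 if i<6 else 6
    c2=cen(w2,p,r);q=proj(w3,onz(w2,[c2],.028))[0];c3=cen(w3,q,r);X=tri([(w2,c2),(w3,c3)]);P.append(X)
    print(i,c2.round(1),c3.round(1),q.round(1),X.round(4))
P=np.array(P);print('mean6',P[:6].mean(0).round(4),'mean2',P[6:].mean(0).round(4))
v=P[[1,3,5]].mean(0)-P[[0,2,4]].mean(0);print('yaw x',np.degrees(np.arctan2(v[1],v[0])))
v=P[[0,1]].mean(0)-P[[4,5]].mean(0);print('yaw y',np.degrees(np.arctan2(-v[0],v[1])))
C=np.array([[220,95],[508,148],[432,500],[168,450]])/3.3+[199.65,9.65]
W=onz(w2,C,.028);print('corners',W.round(4).tolist(),W.mean(0).round(4),[round(1e3*np.linalg.norm(W[i]-W[i-1]),1) for i in range(4)])
W=onz(w2,[[224,24],[210,141]],.02);print('bd',W.round(4).tolist());W=onz(w2,[[380,51],[349,167]],.034);print('bar',W.round(4).tolist())
# spatula handle: top crop colours in w1
b=w1['pixels'].max(2)[95:182:3,254:286];print(b)
E
```

```text
0 [272.9  47.3] [254.9 121.4] [254.7 120.4] [0.5696 0.2987 0.0324]
1 [344.7  60.7] [321.4 132.4] [321.8 131.9] [0.6485 0.2857 0.0309]
2 [264.8  96.6] [248.  163.9] [248.  163.2] [0.561  0.2475 0.0314]
3 [333.3 108.6] [312.2 174.4] [312.2 173.7] [0.64   0.2344 0.0318]
4 [257.4 141.5] [241.7 203. ] [241.8 202.5] [0.5524 0.1962 0.0311]
5 [322.8 152.5] [303.3 212.7] [303.3 212.1] [0.6313 0.183  0.0316]
6 [305.3  73.2] [285.2 143.7] [285.3 142.9] [0.6058 0.2725 0.0323]
7 [293.9 131.4] [275.5 193.4] [275.8 193.6] [0.5957 0.2078 0.0277]
mean6 [0.6005 0.2409 0.0315] mean2 [0.6007 0.2402 0.03  ]
yaw x -9.419841702293274
yaw y -9.518442621901169
corners [[0.5623, 0.3081, 0.028], [0.6586, 0.2922, 0.028], [0.6421, 0.1716, 0.028], [0.5441, 0.1901, 0.028]] [0.6018 0.2405 0.028 ] [np.float64(119.4), np.float64(97.7), np.float64(121.8), np.float64(99.7)]
bd [[0.5159, 0.3234, 0.02], [0.4941, 0.1946, 0.02]]
bar [[0.6851, 0.2953, 0.034], [0.6636, 0.1658, 0.034]]
[[108 108 109 108 109 107 108 108 108 109 108 108 108 108 108 108 109 108
  108 108 108 109 107 107 108 108 108 108 109 107 108 107]
 [108 108
[... 3015 characters left out ...]
7 102 101 103 110 121 123 126 144]
 [ 81  80  80  81  80  79  65  32  40  41  40  41  40  41  40  41  41  41
   39  39  45  73  86  86  86  86  86  85  86  86  85  85]
 [ 80  80  79  81  80  79  64  38  40  41  40  41  39  39  40  40  40  40
   41  41  54  81  86  86  86  86  86  86  86  86  86  86]
 [ 80  80  80  80  80  78  66  37  37  36  37  38  40  39  41  39  36  39
   35  43  71  81  86  85  87  85  86  86  86  87  86  87]
 [ 81  81  80  80  81  80  80  80  81  81  79  80  80  78  79  78  78  75
   67  70  80  80  86  86  86  86  86  87  86  86  87  86]
 [ 80  81  81  79  81  79  81  80  80  79  79  80  80  81  80  79  79  80
   81  80  81  81  86  86  87  86  86  87  86  86  88  86]]
```

```bash
python3 - <<'E'
from h import *
w1=load('w1');t=load('top')
a=np.radians(-6.2);R=np.array([[np.cos(a),-np.sin(a)],[np.sin(a),np.cos(a)]])
o=np.array([.5085,.022])
def P(x,y,z): return np.r_[o+R@[x/1e3,y/1e3],z/1e3]
print('w1 top',proj(w1,[P(-7,30,84),P(7,30,84),P(7,-30,84),P(-7,-30,84)]).round(1).tolist())
print('w1 blade',proj(w1,[P(92,35,1),P(92,-35,1),P(-7,-35,1)]).round(1).tolist())
print('obs mid of handle top on z=84:',onz(w1,[[273.7,125],[268,158]],.084).round(4).tolist())
E
```

```text
w1 top [[266.5, 118.1], [280.4, 119.7], [272.9, 177.1], [259.8, 175.7]]
w1 blade [[343.8, 116.5], [333.5, 169.8], [259.6, 161.7]]
obs mid of handle top on z=84: [[0.5121, 0.0459, 0.084], [0.5068, 0.0121, 0.084]]
```

```bash
python3 - <<'E'
from h import *
def edge(n,p,q,z):
    d=load(n);hsv=cv2.cvtColor(d['pixels'],cv2.COLOR_RGB2HSV);m=(hsv[...,1]<95).astype(np.uint8)*255
    if n in('w2','w3'):m[233:,:200]=0
    c=np.vstack([k[:,0] for k in cv2.findContours(m,cv2.RETR_EXTERNAL,cv2.CHAIN_APPROX_NONE)[0]]).astype(float)
    p,q=np.array(p,float),np.array(q,float);L=np.linalg.norm(q-p);u=(q-p)/L;n_=np.array([-u[1],u[0]])
    s=(c-p)@u;e=abs((c-p)@n_);c=c[(e<2.5)&(s>4)&(s<L-4)]
    W=onz(d,c,z)[:,:2].astype(np.float32);vx,vy,x0,y0=cv2.fitLine(W,cv2.DIST_HUBER,0,.01,.001).ravel()
    ang=np.degrees(np.arctan2(vy,vx));return round(float((ang+45)%90-45),2),len(c)
print('blade',edge('w1',[267,107],[344,117],.002),edge('w1',[344,117],[334,170],.002),edge('w1',[275,163],[334,170],.002),edge('w2',[293,241],[287,283],.002),edge('w2',[226,234],[293,241],.002))
print('board',edge('w2',[224,24],[210,141],.021),edge('w3',[210,99],[198,201],.021),edge('w2',[380,51],[349,167],.036))
for n,R in(('w4',[[196,97],[320,93],[317,208],[207,211]]),('w5',[[190,14],[324,10],[320,143],[202,147]])):
    print('rack',edge(n,R[0],R[1],.06),edge(n,R[2],R[3],.06), onz(load(n),R,.06).mean(0).round(4))
E
```

```text
blade (-7.6, 68) (-7.53, 45) (-7.54, 51) (-7.59, 34) (-7.79, 58)
board (-9.33, 110) (-9.36, 94) (-9.31, 109)
rack (1.15, 116) (1.19, 102) [ 0.6257 -0.2474  0.06  ]
rack (1.39, 126) (1.4, 110) [ 0.6256 -0.2478  0.06  ]
```

Request:
arm_command([
  [0,0,0.065,0,0,0,1],
  [0,0,0.065,0,0,0,1],
  [0,0,0,28,-14,0,1],
  [0,0,0,28,-14,0,1],
  [0,0,0,28,-14,0,1],
  [0,0,0,28,-14,0,1],
  [0,0,0,28,-14,0,1],
  [0,0,0,28,-14,0,1],
  [0,0,0,28,-14,0,1],
  [0,0,0,28,-14,0,1],
  [0,0,0,28,-14,0,1],
  [0,0,0,28,-14,0,1],
  [0,0,0,28,-14,0,1],
  [0,0,0,27,-11,0,1],
  [0,0,0,0,0,30,1],
  [0,0,0,0,0,30,1],
  [0,0,0,0,0,30,1],
  [0,0,0,0,0,0,1],
  [0,0,0,0,0,0,1],
])

```text
time_s: 7.82
position: [0.5074, 0.0236, 0.1603]
tool_rot: [[0.128, 0.992, -0.002], [0.992, -0.128, 0.0], [-0.0, -0.002, -1.0]]
force: [0.3, -0.8, 1.0]
finger_gap: 1.006
gripper_force: 0.0
```

```bash
cat >> h.py <<'E'
def st(): 
    s=read_state();R=s['tool_rot'];print('t',round(s['time_s'],2),'pos',(s['position']*1e3).round(1),'yaw',np.degrees(np.arctan2(R[1,1],R[0,1])).round(2),'tilt',(np.degrees(R[:2,2])).round(2),'F',s['force'].round(1),'M',s['ft_torque'].round(2),'gap',round(s['finger_gap'],3),s['gripper_force']);return s
E
python3 - <<'E'
from h import *
s=st();R=s['tool_rot'];print((R.T@(np.array([.5088,.0242,.039])-s['position'])*1e3).round(1))
E
```

```text
t 7.82 pos [507.4  23.6 160.3] yaw -7.38 tilt [-0.12  0.01] F [ 0.3 -0.8  1. ] M [-0.02 -0.02 -0.  ] gap 1.006 0.0
[  0.8   1.5 121.3]
```

Request:
arm_command([
  [0,0,0.003,0.5,1.5,20,1],
  [0,0,0,0,0,30,1],
  [0,0,0,0,0,30,1],
  [0,0,0,0,0,25,1],
  [0,0,0,0,0,15,1],
  [0,0,0,0,0,0,1],
  [0,0,0,0,0,0,0],
  [0,0,0,0,0,0,0],
  [0,0,0,0,0,0,0],
  [0,0,0,0,0,0,0],
  [0,0,0,0,0,0,0],
  [0,0,0,0,0,0,0],
  [0,0,0,0,0,0,0],
  [0,0,0,0,0,0,0],
  [0,0,0,0,0,0,0],
  [0,0,0,0,0,0,0],
], grip_force=80)

```text
time_s: 9.15
position: [0.5104, 0.0231, 0.041]
tool_rot: [[0.133, 0.991, 0.001], [0.991, -0.133, -0.0], [0.0, 0.001, -1.0]]
force: [-0.1, -0.6, 8.3]
finger_gap: 0.154
gripper_force: 79.1
```

```bash
python3 - <<'E'
from h import *
st()
E
```

```text
t 9.15 pos [510.4  23.1  41. ] yaw -7.62 tilt [ 0.06 -0.  ] F [-0.1 -0.6  8.3] M [0.05 0.22 0.01] gap 0.154 79.13787961006165
```

Request:
arm_command([
  [0,0,0,0,0,-15,0],
  [0,0,0,0,0,-25,0],
  [0,0,0,0,0,-25,0],
  [0,0,0,0,0,-25,0],
  [0,0,0.031,0,0,0,0],
  [0,0,0,12,-6,0,0],
  [0,0,0,24,-11,0,0],
  [0,0,0,27,-13,0,0],
  [0,0,0,27,-13,0,0],
  [0,0,0,27,-13,0,0],
  [0,0,0,27,-13,0,0],
  [0,0,0,27,-13,0,0],
  [0,0,0,27,-13,0,0],
  [0,0,0,20,-10,0,0],
  [0,0,0,11,-6,0,0],
  [0,0,0,0,0,0,0],
  [0,0,0,0,0,0,0],
  [0,0,0,0,0,0,0],
])

```text
time_s: 10.65
position: [0.438, 0.2663, 0.1302]
tool_rot: [[0.164, 0.987, -0.0], [0.987, -0.164, -0.0], [-0.0, -0.0, -1.0]]
force: [0.8, -0.1, -2.4]
finger_gap: 0.154
gripper_force: 78.2
```

```bash
python3 - <<'E'
from h import *
st();d=snap('wrist','w6')
E
```

```text
t 10.65 pos [438.  266.3 130.2] yaw -9.42 tilt [-0.02 -0.02] F [ 0.8 -0.1 -2.4] M [-0.02  0.04  0.01] gap 0.154 78.24789762496948
```

View pics/w6.png

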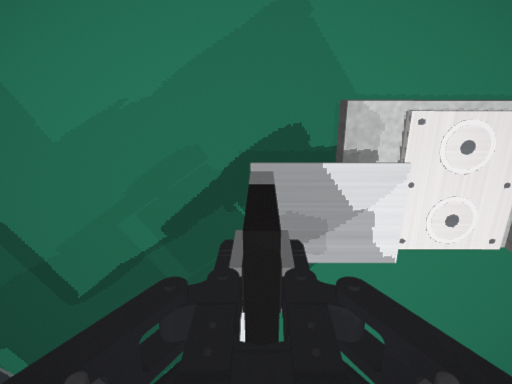

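The wrist view shows the spatula held with its blade front edge from (410,163) to (396,263). The plate lies ahead to the right, parallel to it.

```bash
python3 - <<'E'
from h import *
d=load('w6');s=read_state();R=s['tool_rot']
for z in(.091,.089):
    W=onz(d,[[410,163],[396,263],[300,163.]],z);print(((W-s['position'])@R*1e3).round(1).tolist())
# plate screws seen here
W=onz(d,[[421.5,122],[411,185],[402.5,241],[507,185],[491.5,241]],.0305);print(W.round(4).tolist())
c=np.array([.6005,.2409,.0305]);print('plate centre in tool',((c-s['position'])@R*1e3).round(1))
E
```

```text
[[35.4, 90.9, 39.2], [-34.9, 92.2, 39.2], [35.3, 23.5, 39.2]]
[[34.9, 91.9, 41.2], [-36.2, 93.2, 41.2], [34.8, 23.8, 41.2]]
[[0.5704, 0.2983, 0.0305], [0.5617, 0.2471, 0.0305], [0.5537, 0.1953, 0.0305], [0.6409, 0.234, 0.0305], [0.6319, 0.1824, 0.0305]]
plate centre in tool [  1.8 164.4  99.7]
```

Request:
arm_command([
  [0,0,0,1.6,0,15,0],
  [0,0,0,0,0,20,0],
  [0,0,0,0,0,15,0],
  [0,0,0,0,0,10,0],
  [0,0,0,0,0,2,0],
  [0,0,0,0,0,0,0],
  [0,0,0,0,0,0,0],
  [0,0,0,0,0,0,0],
])

```text
time_s: 11.37
position: [0.4386, 0.2688, 0.0692]
tool_rot: [[0.164, 0.987, 0.001], [0.987, -0.164, 0.001], [0.001, 0.001, -1.0]]
force: [0.6, -0.2, -1.7]
finger_gap: 0.154
gripper_force: 78.3
```

Request:
arm_command([
  [0,0,0,0,0,1,0],
  [0,0,0,0,0,1,0],
  [0,0,0,0,0,0,0],
  [0,0,0,0,0,0,0],
])

```text
time_s: 11.7
position: [0.438, 0.2688, 0.0664]
tool_rot: [[0.163, 0.987, 0.0], [0.987, -0.163, 0.0], [0.0, 0.0, -1.0]]
force: [0.1, 0.1, -1.5]
finger_gap: 0.155
gripper_force: 78.3
```

Request:
arm_command([
  [0,0,0,0,0,1,0],
  [0,0,0,0,0,1,0],
  [0,0,0,0,0,0,0],
  [0,0,0,0,0,0,0],
])

```text
time_s: 12.03
position: [0.438, 0.2689, 0.0648]
tool_rot: [[0.163, 0.987, 0.0], [0.987, -0.163, 0.0], [0.0, 0.0, -1.0]]
force: [-3.9, -0.1, 6.3]
finger_gap: 0.152
gripper_force: 79.6
```

Request:
arm_command([
  [0,0,0,0,0,-0.3,0],
  [0,0,0,0,3,0,0],
  [0,0,0,0,4,0,0],
  [0,0,0,0,4,0,0],
  [0,0,0,0,4,0,0],
  [0,0,0,0,3,0,0],
  [0,0,0,0,0,0,0],
  [0,0,0,0,0,0,0],
])

```text
time_s: 12.7
position: [0.4564, 0.2659, 0.0649]
tool_rot: [[0.163, 0.987, 0.001], [0.987, -0.163, 0.0], [0.001, 0.001, -1.0]]
force: [-0.7, -0.5, 3.7]
finger_gap: 0.153
gripper_force: 79.1
```

Request:
arm_command([
  [0,0,0,0,3,0,0],
  [0,0,0,0,3,0,0],
  [0,0,0,0,3,0,0],
  [0,0,0,0,3,0,0],
  [0,0,0,0,3,0,0],
  [0,0,0,0,3,0,0],
  [0,0,0,0,0,0,0],
])

```text
time_s: 13.28
position: [0.4734, 0.263, 0.065]
tool_rot: [[0.163, 0.987, -0.001], [0.987, -0.163, 0.0], [0.0, -0.001, -1.0]]
force: [-4.7, 0.6, 9.3]
finger_gap: 0.15
gripper_force: 80.0
```

```bash
python3 - <<'E'
from h import *
st()
E
```

```text
t 13.28 pos [473.4 263.   65. ] yaw -9.4 tilt [-0.04  0.01] F [-4.7  0.6  9.3] M [ 0.07  0.63 -0.04] gap 0.15 80.01818776130676
```

Request:
arm_command([
  [0,0,0,0,3,-0.2,0],
  [0,0,0,0,4,0,0],
  [0,0,0,0,4,0,0],
  [0,0,0,0,4,0,0],
  [0,0,0,0,4,0,0],
  [0,0,0,0,4,0,0],
  [0,0,0,0,4,0,0],
  [0,0,0,0,3,0,0],
  [0,0,0,0,0,0,0],
])

```text
time_s: 14.03
position: [0.503, 0.2581, 0.0651]
tool_rot: [[0.163, 0.987, -0.001], [0.987, -0.163, 0.0], [-0.0, -0.001, -1.0]]
force: [-4.3, 0.3, 7.8]
finger_gap: 0.153
gripper_force: 79.7
```

```bash
python3 - <<'E'
from h import *
st();d=snap('wrist','w7')
g=d['pixels'][80:290,200:512]
cv2.imwrite('pics/w7c.png',cv2.cvtColor(cv2.resize(g,None,fx=2.5,fy=2.5),cv2.COLOR_RGB2BGR))
E
```

```text
t 14.03 pos [503.  258.1  65.1] yaw -9.4 tilt [-0.05  0.01] F [-4.3  0.3  7.8] M [ 0.    0.57 -0.01] gap 0.153 79.72313046455383
```

View pics/w7c.png

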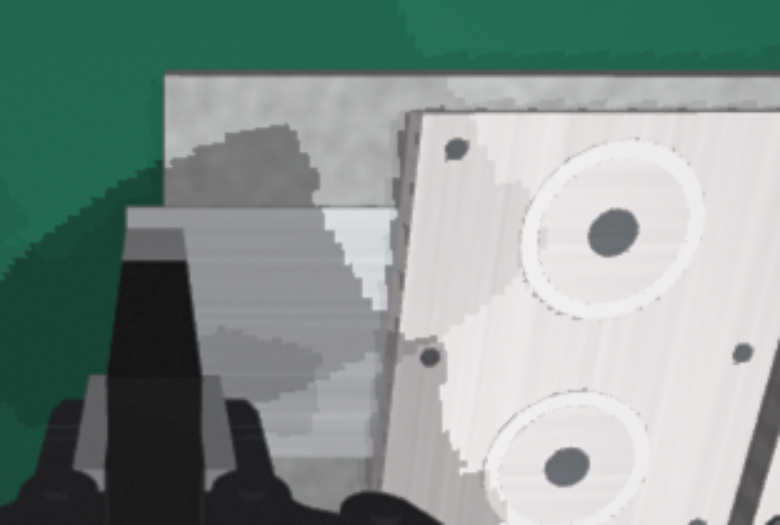

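The crop shows the blade entering squarely under the plate. The screws are at full-picture positions (382.4,139.4), (372,222.8) and (496.8,221), and the visible blade strip is about 70 px wide.

```bash
python3 - <<'E'
from h import *
d=load('w7');s=read_state()
W=onz(d,np.array([[456,149],[430,357],[742,353]])/2.5+[199.7,79.7],.0325);print(W.round(4).tolist(),((W-s['position'])@s['tool_rot']*1e3).round(1).tolist())
E
```

```text
[[0.5798, 0.2969, 0.0325], [0.5713, 0.2452, 0.0325], [0.6487, 0.2336, 0.0325]] [[50.9, 69.5, 32.5], [-1.6, 69.5, 32.5], [-0.3, 147.7, 32.5]]
```

Request:
arm_command([
  [0,0,0,0,3,0,0],
  [0,0,0,0,4,0,0],
  [0,0,0,0,4,0,0],
  [0,0,0,0,4,0,0],
  [0,0,0,0,4,0,0],
  [0,0,0,0,4,0,0],
  [0,0,0,0,4,0,0],
  [0,0,0,0,3,0,0],
  [0,0,0,0,0,0,0],
])

```text
time_s: 14.83
position: [0.5321, 0.2533, 0.0651]
tool_rot: [[0.163, 0.987, -0.002], [0.987, -0.163, 0.0], [-0.0, -0.002, -1.0]]
force: [-7.2, 0.4, 9.7]
finger_gap: 0.154
gripper_force: 80.0
```

```bash
python3 - <<'E'
from h import *
s=st();d=snap('wrist','w8')
# predicted screw pixels if plate unmoved
P=np.array([[.5798,.2969,.0325],[.5713,.2452,.0325],[.6487,.2336,.0325]]);g=cv2.cvtColor(d['pixels'],cv2.COLOR_RGB2GRAY).astype(float)
for p in P:
    q=np.round(proj(d,p)[0]).astype(int);r=6;w=g[q[1]-r:q[1]+r+1,q[0]-r:q[0]+r+1];m=np.clip(np.median(w)*.65-w,0,None)
    Y,X=np.mgrid[q[1]-r:q[1]+r+1,q[0]-r:q[0]+r+1];c=[(X*m).sum()/m.sum(),(Y*m).sum()/m.sum()];W=onz(d,[c],.0325)[0]
    print(q,np.round(c,1),W.round(4),((W-s['position'])@s['tool_rot']*1e3).round(1))
E
```

```text
t 14.83 pos [532.1 253.3  65.1] yaw -9.4 tilt [-0.11  0.  ] F [-7.2  0.4  9.7] M [ 0.11  0.93 -0.03] gap 0.154 80.02861618995667
[331 139] [331.2 139.7] [0.58   0.2966 0.0325] [50.6 40.2 32.5]
[325 222] [325.3 224.4] [0.5714 0.2438 0.0325] [-2.9 40.4 32.5]
[450 221] [450.5 221.1] [0.6492 0.2334 0.0325] [ -0.5 118.8  32.4]
```

Request:
arm_command([
  [0,0,0,0,3,0,0],
  [0,0,0,0,4,0,0],
  [0,0,0,0,4,0,0],
  [0,0,0,0,4,0,0],
  [0,0,0,0,2,0,0],
  [0,0,0,0,0,0,0],
  [0,0,0,0,0,0,0],
])

```text
time_s: 15.47
position: [0.549, 0.2505, 0.0651]
tool_rot: [[0.163, 0.987, -0.001], [0.987, -0.163, 0.0], [-0.0, -0.001, -1.0]]
force: [-5.9, 0.2, 8.1]
finger_gap: 0.151
gripper_force: 80.3
```

Request:
arm_command([
  [0,0,0,0,0,-1,0],
  [0,0,0,0,-1,-1,0],
  [0,0,0,0,-1,-1,0],
  [0,0,0,0,-1,-1,0],
  [0,0,0,0,0,0,0],
  [0,0,0,0,0,0,0],
])

```text
time_s: 15.97
position: [0.5464, 0.2507, 0.0687]
tool_rot: [[0.163, 0.987, -0.0], [0.987, -0.163, -0.0], [-0.0, -0.0, -1.0]]
force: [-0.6, -0.2, -4.3]
finger_gap: 0.149
gripper_force: 78.7
```

```bash
cat > scr.py <<'E'
from h import *
# screw positions in tool frame, guess list given, z in tool
def screws(d,s,guess,zt,r=7):
    g=cv2.cvtColor(d['pixels'],cv2.COLOR_RGB2GRAY).astype(float);out=[]
    for x,y in guess:
        p=s['position']+s['tool_rot']@np.array([x,y,zt])/1e3
        q=np.round(proj(d,p)[0]).astype(int);w=g[q[1]-r:q[1]+r+1,q[0]-r:q[0]+r+1];m=np.clip(np.median(w)*.65-w,0,None)
        Y,X=np.mgrid[q[1]-r:q[1]+r+1,q[0]-r:q[0]+r+1];c=[(X*m).sum()/m.sum(),(Y*m).sum()/m.sum()]
        W=onz(d,[c],p[2])[0];out.append((W-s['position'])@s['tool_rot']*1e3)
    return np.array(out)
E
python3 - <<'E'
from scr import *
s=st();d=snap('wrist','w9')
print(screws(d,s,[(51,26),(-1.5,104),(50.9,104)],32).round(1).tolist())
E
```

```text
t 15.97 pos [546.4 250.7  68.7] yaw -9.4 tilt [-0.01 -0.  ] F [-0.6 -0.2 -4.3] M [ 0.02  0.24 -0.05] gap 0.149 78.69176030158997
[[51.1, 22.8, 32.0], [-1.0, 101.7, 32.0], [51.1, 101.8, 32.0]]
```

Request:
arm_command([
  [0,0,0,0,0,-2,0],
  [0,0,0,0,0,-4,0],
  [0,0,0,0,0,-6,0],
  [0,0,0,0,0,-8,0],
  [0,0,0,0,0,-10,0],
  [0,0,0,0,0,-10,0],
  [0,0,0,0,0,-10,0],
  [0,0,0,0,0,-10,0],
  [0,0,0,0,0,-10,0],
  [0,0,0,0,0,-10,0],
  [0,0,0,0,0,-8,0],
  [0,0,0,0,0,-5,0],
  [0,0,0,0,0,-2,0],
  [0,0,0,0,0,0,0],
  [0,0,0,0,0,0,0],
])

```text
time_s: 17.27
position: [0.5464, 0.2507, 0.1634]
tool_rot: [[0.163, 0.987, -0.001], [0.987, -0.163, -0.0], [-0.0, -0.001, -1.0]]
force: [0.0, 0.1, -4.8]
finger_gap: 0.155
gripper_force: 78.7
```

```bash
python3 - <<'E'
from scr import *
s=st();d=snap('wrist','w10')
print(screws(d,s,[(51,23),(-1,102),(51,102)],31.5).round(1).tolist())
cv2.imwrite('pics/w10h.png',cv2.cvtColor(d['pixels'],cv2.COLOR_RGB2BGR))
E
```

```text
t 17.27 pos [546.4 250.7 163.4] yaw -9.4 tilt [-0.03 -0.01] F [ 0.   0.1 -4.8] M [ 0.05  0.17 -0.  ] gap 0.155 78.69279742240906
[[51.2, 21.7, 31.5], [-0.8, 101.5, 31.5], [51.1, 101.4, 31.5]]
```

View pics/w10h.png

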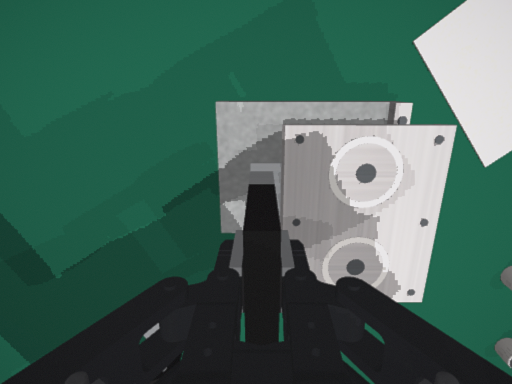

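The view shows the plate riding level on the blade, spanning (285,125) to (455,125) to (425,300), well clear of the board. Now I turn it to the rack's heading.

Request:
arm_command([
  [0,0,-0.007,0,0,0,0],
  [0,0,-0.015,0,0,0,0],
  [0,0,-0.02,0,0,0,0],
  [0,0,-0.025,0,0,0,0],
  [0,0,-0.025,0,0,0,0],
  [0,0,-0.025,0,0,0,0],
  [0,0,-0.025,0,0,0,0],
  [0,0,-0.02,0,0,0,0],
  [0,0,-0.015,0,0,0,0],
  [0,0,-0.008,0,0,0,0],
  [0,0,-0.002,0,0,0,0],
  [0,0,0,0,0,0,0],
  [0,0,0,0,0,0,0],
])

```text
time_s: 18.4
position: [0.5466, 0.2508, 0.1638]
tool_rot: [[-0.023, 1.0, 0.0], [1.0, 0.023, 0.0], [0.0, 0.0, -1.0]]
force: [1.1, -0.2, -4.1]
finger_gap: 0.154
gripper_force: 78.7
```

```bash
python3 - <<'E'
from scr import *
s=st();print(s['tool_rot'].T@(np.array([.564,-.2482,.163])-s['position'])*1e3)
E
```

```text
t 18.4 pos [546.6 250.8 163.8] yaw 1.31 tilt [0. 0.] F [ 1.1 -0.2 -4.1] M [ 0.03  0.15 -0.01] gap 0.154 78.69542241096497
[-499.23035172    6.06600157    0.79010567]
```

Request:
arm_command([
  [0,0,0,-3,0,0,0],
  [0,0,0,-6,0,0,0],
  [0,0,0,-9,0,0,0],
  [0,0,0,-12,0,0,0],
  [0,0,0,-15,0.5,0,0],
  [0,0,0,-18,0.5,0,0],
  [0,0,0,-20,0.5,0,0],
  [0,0,0,-20,0.5,0,0],
  [0,0,0,-20,0.5,0,0],
  [0,0,0,-20,0.5,0,0],
  [0,0,0,-20,0.5,0,0],
  [0,0,0,-20,0.5,0,0],
  [0,0,0,-20,0.5,0,0],
  [0,0,0,-20,0.5,0,0],
  [0,0,0,-20,0.5,0,0],
  [0,0,0,-20,0.5,0,0],
  [0,0,0,-20,0,0,0],
  [0,0,0,-20,0,0,0],
  [0,0,0,-20,0,0,0],
  [0,0,0,-20,0,0,0],
])

```text
time_s: 20.07
position: [0.5597, -0.0943, 0.1639]
tool_rot: [[-0.022, 1.0, 0.0], [1.0, 0.022, -0.0], [-0.0, 0.0, -1.0]]
force: [0.3, 0.8, -4.9]
finger_gap: 0.155
gripper_force: 78.7
```

Request:
arm_command([
  [0,0,0,-20,0,0,0],
  [0,0,0,-20,0,0,0],
  [0,0,0,-20,0,0,0],
  [0,0,0,-18,0,0,0],
  [0,0,0,-16,0,0,0],
  [0,0,0,-14,0,0,0],
  [0,0,0,-12,0,0,0],
  [0,0,0,-10,0,0,0],
  [0,0,0,-9,0,0,0],
  [0,0,0,-7,0,0,0],
  [0,0,0,-5,0,0,0],
  [0,0,0,-3,0,0,0],
  [0,0,0,-2,0,0,0],
  [0,0,0,0,0,0,0],
  [0,0,0,0,0,0,0],
  [0,0,0,0,0,0,0],
])

```text
time_s: 21.4
position: [0.5641, -0.2476, 0.1638]
tool_rot: [[-0.023, 1.0, -0.0], [1.0, 0.023, 0.0], [0.0, -0.0, -1.0]]
force: [-0.2, -0.3, -4.7]
finger_gap: 0.152
gripper_force: 78.7
```

```bash
python3 - <<'E'
from scr import *
s=st();d=snap('wrist','w11')
S=screws(d,s,[(51,22),(-1,101.5),(51,101.5)],31).round(1);print(S.tolist())
c=np.array([S[1,0]/2+S[2,0]/2-26,(S[0,1]+S[2,1])/2,0]);y=np.array([.9997,.0227,0]);x=np.array([-.0227,.9997,0])
T=np.array([.6256,-.2476,0])-(c[0]*x+c[1]*y)/1e3;T[2]=s['position'][2];print(c,T,s['tool_rot'].T@(T-s['position'])*1e3)
hsv=cv2.cvtColor(d['pixels'],cv2.COLOR_RGB2HSV);m=(hsv[...,1]<95).astype(np.uint8)*255
E
```

```text
t 21.4 pos [ 564.1 -247.6  163.8] yaw 1.34 tilt [-0.    0.01] F [-0.2 -0.3 -4.7] M [-0.02  0.28  0.01] gap 0.152 78.69732141494751
[[50.3, 20.8, 31.0], [-0.5, 101.1, 31.0], [51.3, 101.1, 31.0]]
[-0.6  60.95  0.  ] [ 0.56465467 -0.24838374  0.1637894 ] [-8.07298151e-01  5.80234659e-01 -1.73364212e-04]
```

View pics/w11.png

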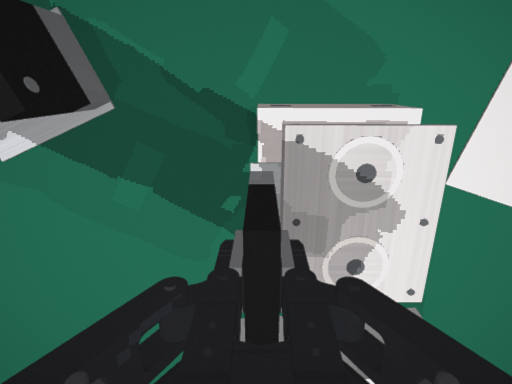

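The picture shows the plate on the blade above the rack, its near edge at (283,125) and the upper rail from (258,105) to (420,108). The remaining offset is under 1 mm. I have used all ten viewings, so from here I rely on numbers.

Request:
arm_command([
  [0,0,0,-0.4,0.3,2,0],
  [0,0,0,-0.4,0.3,4,0],
  [0,0,0,0,0,6,0],
  [0,0,0,0,0,7,0],
  [0,0,0,0,0,7,0],
  [0,0,0,0,0,7,0],
  [0,0,0,0,0,7,0],
  [0,0,0,0,0,6,0],
  [0,0,0,0,0,5,0],
  [0,0,0,0,0,4,0],
  [0,0,0,0,0,2,0],
  [0,0,0,0,0,1,0],
  [0,0,0,0,0,0,0],
  [0,0,0,0,0,0,0],
])

```text
time_s: 22.62
position: [0.5648, -0.2488, 0.106]
tool_rot: [[-0.023, 1.0, 0.0], [1.0, 0.023, -0.0], [-0.0, 0.0, -1.0]]
force: [0.6, 0.1, -5.2]
finger_gap: 0.15
gripper_force: 78.7
```

Request:
arm_command([
  [0,0,0,0,0,1,0],
  [0,0,0,0,0,1,0],
  [0,0,0,0,0,1,0],
  [0,0,0,0,0,1,0],
  [0,0,0,0,0,0,0],
  [0,0,0,0,0,0,0],
])

```text
time_s: 23.12
position: [0.5646, -0.2487, 0.1017]
tool_rot: [[-0.023, 1.0, -0.0], [1.0, 0.023, 0.0], [0.0, -0.0, -1.0]]
force: [0.3, 0.5, -5.4]
finger_gap: 0.152
gripper_force: 78.7
```

Request:
arm_command([
  [0,0,0,0,0,1,0],
  [0,0,0,0,0,1,0],
  [0,0,0,0,0,1,0],
  [0,0,0,0,0,0,0],
  [0,0,0,0,0,0,0],
])

```text
time_s: 23.53
position: [0.5649, -0.2489, 0.099]
tool_rot: [[-0.023, 1.0, 0.001], [1.0, 0.023, -0.0], [-0.0, 0.001, -1.0]]
force: [-0.7, 0.1, -1.4]
finger_gap: 0.153
gripper_force: 79.1
```

Request:
arm_command([
  [0,0,0,0,0,1,0],
  [0,0,0,0,0,2,0],
  [0,0,0,0,0,3,0],
  [0,0,0,0,0,3,0],
  [0,0,0,0,0,2,0],
  [0,0,0,0,0,1,0],
  [0,0,0,0,0,0,0],
  [0,0,0,0,0,0,0],
])

```text
time_s: 24.2
position: [0.5647, -0.2488, 0.0867]
tool_rot: [[-0.023, 1.0, -0.0], [1.0, 0.023, 0.0], [0.0, -0.0, -1.0]]
force: [-0.0, 0.0, -1.4]
finger_gap: 0.153
gripper_force: 79.1
```

```bash
python3 - <<'E'
from scr import *
s=st();d=snap('wrist','w12');z=.0685
zt=(s['position'][2]-z)*1e3
S=screws(d,s,[(51,21),(-1,101),(51,101)],zt)
W=S@s['tool_rot'].T/1e3+s['position'];print(S.round(1).tolist(),W.round(4).tolist())
v=W[2]-W[0];c=(W[0]+W[2])/2;y=np.degrees(np.arctan2(v[1],v[0]));n=np.array([-v[1],v[0]])/np.linalg.norm(v[:2]);print('yaw',y,'centre',c[:2]-n*.052)
E
```

```text
t 24.2 pos [ 564.7 -248.8   86.7] yaw 1.32 tilt [-0.  0.] F [-0.   0.  -1.4] M [-0.01  0.06 -0.02] gap 0.153 79.11622881889343
[[49.8, 21.7, 18.2], [-0.6, 101.2, 18.2], [51.2, 101.4, 18.2]] [[0.5853, -0.1985, 0.0685], [0.6659, -0.247, 0.0685], [0.6648, -0.1952, 0.0685]]
yaw 2.3534561764248956 centre [ 0.62717595 -0.24880873]
```

Request:
arm_command([
  [0,0,0,0,-2,0,0],
  [0,0,0,0,-4,0,0],
  [0,0,0,0,-7,0,0],
  [0,0,0,0,-10,0,0],
  [0,0,0,0,-10,0,0],
  [0,0,0,0,-10,0,0],
  [0,0,0,0,-10,0,0],
  [0,0,0,0,-10,0,0],
  [0,0,0,0,-10,0,0],
  [0,0,0,0,-10,0,0],
  [0,0,0,0,-9,0,0],
  [0,0,0,0,-6,0,0],
  [0,0,0,0,-3,0,0],
  [0,0,0,0,-1,0,0],
  [0,0,0,0,0,0,0],
  [0,0,0,0,0,0,0],
])

```text
time_s: 25.58
position: [0.463, -0.2512, 0.0868]
tool_rot: [[-0.023, 1.0, 0.0], [1.0, 0.023, -0.0], [-0.0, 0.0, -1.0]]
force: [0.4, -0.8, -2.0]
finger_gap: 0.159
gripper_force: 79.1
```

```bash
python3 - <<'E'
from scr import *
s=st();d=snap('wrist','w13');z=.0685;R=s['tool_rot'];tt=snap('top','t2')
C=np.array([.6256,-.2476,z]);e=np.array([.9997,.0227,0]);n=np.array([-.0227,.9997,0])
G=[C+a*e+b*n for a,b in [(-.04,.052),(.04,.052),(-.04,0),(.04,0),(-.04,-.052),(.04,-.052)]]
for nm,dd in (('wrist',d),('top',tt)):
    print(nm,proj(dd,G).round(0).tolist())
    for i,g in enumerate(G):
        try:
            q=(R.T@(g-s['position'])*1e3);S=screws(dd,s,[q[:2]],q[2],r=7 if nm=='wrist' else 4)[0];W=R@S/1e3+s['position'];print(i,(W-g)[:2].round(4))
        except Exception as ex: print(i,ex)
E
```

```text
t 25.58 pos [ 463.  -251.2   86.8] yaw 1.32 tilt [ 0.02 -0.01] F [ 0.4 -0.8 -2. ] M [ 0.07  0.06 -0.03] gap 0.159 79.11459445953369
wrist [[493.0, 142.0], [643.0, 142.0], [471.0, 231.0], [608.0, 231.0], [454.0, 304.0], [579.0, 305.0]]
0 [ 0.0003 -0.0003]
1 operands could not be broadcast together with shapes (15,15) (15,0) 
2 [ 0.0004 -0.0002]
3 operands could not be broadcast together with shapes (15,15) (15,0) 
4 [0.0002 0.0001]
5 operands could not be broadcast together with shapes (15,15) (15,0) 
top [[346.0, 205.0], [343.0, 167.0], [370.0, 203.0], [368.0, 166.0], [395.0, 202.0], [392.0, 165.0]]
0 [nan nan]
1 [nan nan]
2 [nan nan]
3 [nan nan]
4 [nan nan]
5 [-0.0004  0.0003]
  return _methods._mean(a, axis=axis, dtype=dtype,
  ret = ret.dtype.type(ret / rcount)
scr.py:8: RuntimeWarning: invalid value encountered in scalar divide
  Y,X=np.mgrid[q[1]-r:q[1]+r+1,q[0]-r:q[0]+r+1];c=[(X*m).sum()/m.sum(),(Y*m).sum()/m.sum()]
```

Request:
arm_command([
  [0,0,0,0,0,-10,0],
  [0,0,0,0,0,-20,0],
  [0,0,0,0,0,-25,0],
  [0,0,0,0,0,-25,0],
  [0,0,0,0,0,-20,0],
  [0,0,0,12,2,0,0],
  [0,0,0,25,4,0,0],
  [0,0,0,30,4,0,0],
  [0,0,0,30,4,0,0],
  [0,0,0,30,5,0,0],
  [0,0,0,30,5,0,0],
  [0,0,0,30,5,0,0],
  [0,0,0,30,5,0,0],
  [0,0,0,30,5,0,0],
  [0,0,0,20,3,0,0],
  [0,0,0,8,2,0,0],
  [0,0,0,0,0,0,0],
  [0,0,0,0,0,0,0],
])

```text
time_s: 27.18
position: [0.5, 0.0248, 0.1864]
tool_rot: [[-0.024, 1.0, -0.001], [1.0, 0.024, -0.0], [-0.0, -0.001, -1.0]]
force: [-0.3, -0.1, -1.0]
finger_gap: 0.151
gripper_force: 79.2
```

Request:
arm_command([
  [0,0,0,0,0,15,0],
  [0,0,0,0,0,25,0],
  [0,0,0,0,0,30,0],
  [0,0,0,0,0,30,0],
  [0,0,0,0,0,22,0],
  [0,0,0,0,0,12,0],
  [0,0,0,0,0,5,0],
  [0,0,0,0,0,2,0],
  [0,0,0,0,0,0,0],
  [0,0,0,0,0,0,0],
])

```text
time_s: 28.02
position: [0.5009, 0.0244, 0.0466]
tool_rot: [[-0.023, 1.0, 0.001], [1.0, 0.023, -0.0], [-0.0, 0.001, -1.0]]
force: [-0.9, 0.4, -2.7]
finger_gap: 0.154
gripper_force: 79.0
```

Request:
arm_command([
  [0,0,0,0,0,1.5,0],
  [0,0,0,0,0,1.5,0],
  [0,0,0,0,0,1,0],
  [0,0,0,0,0,0.8,0],
  [0,0,0,0,0,0,0],
  [0,0,0,0,0,0,0],
])

```text
time_s: 28.52
position: [0.5004, 0.0249, 0.041]
tool_rot: [[-0.023, 1.0, 0.0], [1.0, 0.023, 0.0], [0.0, 0.0, -1.0]]
force: [-0.1, -0.1, -1.9]
finger_gap: 0.153
gripper_force: 79.3
```

Request:
arm_command([
  [0,0,0,0,0,0.5,0],
  [0,0,0,0,0,0.5,0],
  [0,0,0,0,0,0,0],
  [0,0,0,0,0,0,0],
])

```text
time_s: 28.85
position: [0.5004, 0.0249, 0.041]
tool_rot: [[-0.023, 1.0, 0.0], [1.0, 0.023, -0.0], [-0.0, 0.0, -1.0]]
force: [-5.6, -0.2, 14.8]
finger_gap: 0.156
gripper_force: 81.6
```

Request:
arm_command([
  [0,0,0,0,0,-0.6,0],
  [0,0,0,0,0,0,0],
  [0,0,0,0,0,0,0.25],
  [0,0,0,0,0,0,0.4],
  [0,0,0,0,0,0,0.6],
  [0,0,0,0,0,0,0.8],
  [0,0,0,0,0,0,1],
  [0,0,0,0,0,0,1],
  [0,0,0,0,0,0,1],
  [0,0,0,0,0,0,1],
  [0,0,0,0,0,0,1],
  [0,0,0,0,0,0,1],
])

```text
time_s: 29.85
position: [0.5003, 0.0248, 0.0406]
tool_rot: [[-0.023, 1.0, -0.0], [1.0, 0.023, 0.0], [0.0, -0.0, -1.0]]
force: [0.5, -0.1, 0.1]
finger_gap: 0.999
gripper_force: 0.0
```

Request:
arm_command([
  [0,0,0,0,0,-10,1],
  [0,0,0,0,0,-25,1],
  [0,0,0,0,0,-30,1],
  [0,0,0,0,0,-30,1],
  [0,0,0,0,0,-30,1],
  [0,0,0,0,0,-30,1],
  [0,0,0,0,0,-30,1],
  [0,0,0,0,0,-25,1],
  [0,0,0,0,0,0,1],
  [0,0,0,0,0,0,1],
])

```text
time_s: 30.68
position: [0.5006, 0.0248, 0.2522]
tool_rot: [[-0.023, 1.0, 0.003], [1.0, 0.023, -0.0], [-0.0, 0.003, -1.0]]
force: [-0.3, 0.1, -0.3]
finger_gap: 0.997
gripper_force: 0.0
```

```bash
python3 - <<'E'
from h import *
s=st();d=snap('wrist','w14');sc=snap('scene','s2');tt=snap('top','t3')
def polys(d,tag,cut=384,lo=150):
    hsv=cv2.cvtColor(d['pixels'],cv2.COLOR_RGB2HSV);m=(hsv[...,1]<95).astype(np.uint8)*255;m[cut:]=0
    for c in cv2.findContours(m,cv2.RETR_EXTERNAL,cv2.CHAIN_APPROX_NONE)[0]:
        if lo<cv2.contourArea(c)<12000: print(tag,cv2.contourArea(c),cv2.approxPolyDP(c,2,True)[:,0].tolist())
polys(d,'w',290,1500);polys(tt,'t')
a=np.radians(1.3);R=np.array([[np.cos(a),-np.sin(a)],[np.sin(a),np.cos(a)]])
P=lambda x,y,z:np.r_[np.array([.5006,.025])+R@[x/1e3,y/1e3],z/1e3]
print('pred blade',proj(d,[P(92,35,1),P(92,-35,1),P(-7,35,1)]).round(1).tolist(),'handle top',proj(d,[P(-7,30,84),P(7,30,84),P(7,-30,84),P(-7,-30,84)]).round(1).tolist())
E
```

```text
t 30.68 pos [500.6  24.8 252.2] yaw 1.32 tilt [ 0.17 -0.01] F [-0.3  0.1 -0.3] M [ 0.01 -0.02 -0.02] gap 0.997 0.0
w 1997.5 [[439, 289], [511, 289], [511, 265], [463, 250]]
w 2046.5 [[409, 289], [389, 261], [376, 254], [367, 243], [352, 244], [350, 285], [296, 286], [296, 289]]
w 3532.5 [[204, 289], [175, 237], [96, 269], [109, 289]]
w 4215.0 [[255, 123], [255, 192], [266, 192], [268, 176], [329, 176], [333, 123]]
w 2855.5 [[179, 69], [139, 82], [158, 130], [156, 135], [145, 139], [148, 147], [184, 137], [200, 128]]
w 3118.5 [[260, 0], [261, 3], [399, 33], [417, 28], [426, 1]]
t 2673.0 [[341, 281], [304, 299], [331, 355], [369, 335], [348, 290], [339, 287], [343, 286]]
t 3874.5 [[396, 154], [387, 154], [380, 159], [346, 160], [341, 156], [332, 161], [335, 218], [401, 214]]
t 7395.0 [[511, 112], [451, 119], [434, 130], [450, 225], [511, 219]]
t 198.5 [[213, 98], [210, 101], [214, 116], [221, 117], [224, 113], [221, 101]]
t 194.5 [[266, 96], [259, 99], [258, 109], [263, 116], [270, 112], [270, 99]]
t 5817.0 [[116, 55], [60, 86], [102, 163], [159, 131]]
pred blade [[332.8, 122.9], [328.9, 175.5], [255.2, 122.8]] handle top [[253.9, 137.2], [267.6, 137.2], [267.2, 192.6], [254.2, 192.6]]
```

```bash
python3 -c "
from cell import *
print(sign_off())"
```

```text
the job is handed in; nothing more can be done
None
```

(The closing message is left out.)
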